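Fetch the spray can from the cupboard with the lift-catch door

TASK

Fetch the tall spray can out of the small steel cupboard and stand it upright in the drip tray. The cupboard's door is held by a lift catch that lets go only in one narrow band of handle height, different every time: keep hold of the handle, raise it little by little and feel with light pulls for where it gives, then swing the door wide open. Take the tall can out of the rack on the inside of the door; leave the jar standing in the rack and the door open, and knock nothing over.

Things in the scene. Friction and masses are not known exactly. Their poses are not given: they have to be found in the camera images.
- cupboard: Grey steel bench cupboard, 220 deep (x) x 270 wide (y) x 250 high, fixed. Origin: centre of its underside, z up; its front faces its own -x (towards the robot). One door covers the front, hinged at its +y (left) edge: 266 wide, 240 high, 18 thick, lower edge 6 above the bench, top edge at 246.
- door (a joint): Door angle in rad: 0 shut, grows as the free (-y) edge swings out towards the robot, stop at 1.9. Hinge friction about 0.25 N m, so it stays where it is left. While the catch holds, the handle gives only 1 to 3 mm when pulled.
- hinge (a point): Point on the upright hinge axis: foot of the door's outer face at its +y edge, 6 above the bench. Its axes turn with the door: x through the door to its inner side, -y from the hinge along the door to its free edge, z up.
- handle (a point): Top end of the door handle, an upright round steel bar, 14 diameter, 115 long, hanging down from here; 246 above the bench at rest. In the hinge's axes at x -38, y -236: 31 free behind the bar. Standoffs 10 thick run to the door 64 and 108 below the top. Pinch it from above, fingers to its two sides along the door; it can turn in the grip as the door swings.
- latch (a joint): Lift of the handle bar straight up in m: 0 at rest, stop at 0.056; a spring (4.5 N at rest, 8 N at the stop) pulls it down. The door swings free only while the lift is within a band about 8 mm high, its middle anywhere from 0.014 to 0.046, unknown and unseen; outside it the catch blocks firmly and hard pulls (over 25 N) may jam it. Past 0.1 rad of door angle the lift no longer matters.
- rack (a point): Centre of the floor of the steel rack on the door's inner side: in the hinge's axes x 55, y -118, z 30, its axes the same and turning with the door. Two open-topped cells along the door, centres at y +45 and -45 from here, each about 84 along the door x 70 deep, walls 50 high. Floor 36 above the bench; the door's inner face is 37 away.
- tall_can: The can to fetch: aluminium spray can, 52 diameter, with a white cap 42 in diameter; 195 tall (body 150, cap the top 45), 0.2 to 0.4 kg. Stands in either cell of the door rack, its top 231 above the bench (door's top edge 246). Origin: centre of its underside, z up. Grip the cap from above.
- jar: Grey round jar with a steel lid, 60 in diameter and 95 tall, standing in the other cell of the door rack. Origin: centre of its underside, z up. It must stay there.
- tray: Shallow open steel drip tray, 200 (x) x 160 (y) x 28 high, walls 4 to 5 thick, fixed to the bench. Origin: centre of its underside; its inner floor is about 5 above it.
- short_can: A bystander on the bench: a similar but shorter spray can, 58 in diameter, 130 tall. Origin: centre of its underside, z up. Leave it standing.
- oil_bottle: A bystander on the bench: white round bottle, 60 in diameter, 150 tall. Origin: centre of its underside, z up. Leave it standing.
- filler_tin: A bystander on the bench: round steel tin with a paper label, 84 in diameter, 110 tall. Origin: centre of its underside, z up. Leave it standing.

How it is judged (in metres and radians):
On the way, in this order (a step that is already met when the one before it is completed fails the run):
1. the door stands wide open (over 1.2 rad, about 70 degrees) (value of joint door above 1.2 rad), for 0.2 s.
2. the tall can is lifted clear of the door rack (z of tall_can in the frame of rack above 0.055 m), for 0.1 s.
At the end, for the whole second after the job is handed in: The tall can stands upright (within 0.1 rad) and at rest on the tray's floor, its axis inside the tray's walls; the door is still open by more than 1.0 rad; the jar stands in the door rack (x of tall_can in the frame of tray between -0.08 and 0.08 m and y of tall_can in the frame of tray between -0.06 and 0.06 m and z of tall_can in the frame of tray below 0.012 m and angle between tall_can's own z axis and vertical below 0.1 rad and linear speed of tall_can below 0.02 m/s and value of joint door above 1 rad and horizontal distance between jar and rack below 0.085 m and z of jar in the frame of rack below 0.02 m and angle between jar's own z axis and vertical below 0.2 rad); the robot touches nothing.
It fails at once if the tall can is tipped over (more than 0.7 rad) (angle between tall_can's own z axis and vertical above 0.7 rad).
It fails at once if the jar is tipped over (angle between jar's own z axis and vertical above 0.7 rad).
It fails at once if the short can is knocked over (angle between short_can's own z axis and vertical above 0.7 rad).
It fails at once if the oil bottle is knocked over (angle between oil_bottle's own z axis and vertical above 0.7 rad).
It fails at once if the filler tin is knocked over (angle between filler_tin's own z axis and vertical above 0.7 rad).
It also fails if it takes over 64 s, if anything falls off the work surface, if the arm or the gripper's body presses on something with over 40 N, if the wrist force passes 120 N, or if a joint passes its speed limit or range.

ROBOT

A 6-joint arm with a two-finger parallel gripper is mounted at the origin on the work surface. World frame = base frame: x ahead of the robot, y to its left, z up, the work surface at z = 0. Lengths are in mm, angles in rad, forces in N, time in s.
With the tool pointing down it reaches from about 400 to 925 mm from the base axis. Payload 12.5 kg.
Tool frame: the origin (TCP) lies at the very end of the fingers, on their centre line; the grasp point (between the pads) lies 19 mm behind it (env.grip_point_offset is the distance from the TCP to the grasp point, in mm); z points along the fingers, y is the direction in which the jaws open and shut (so a half turn about z gives the same grasp; the last joint's range is limited). The gripper opens to 95 mm and grips with 3 to 60 N. Pads are 20 mm wide; open, the fingers measure 119 mm over their backs; the gripper's body (75 mm by 180 mm) begins 59 mm behind the grasp point.
Start: joints at [-1.419, 0.491, 1.559, -0, 1.092, -0.106], TCP at [159.369, -604.358, 214.661] pointing down, gripper open.
Joint ranges: [-3.1, 3.1], [-0.84, 2.19], [0.05, 2.79], [-1.13, 4.28], [0.06, 2.93], [-2.69, 2.69]. Speed limits (rad/s): [2.22, 2.22, 2.79, 3.14, 3.14, 3.14].

INTERFACE

Orientations are given as [roll, pitch, yaw] about the fixed x, y, z axes, in that order (R = Rz(yaw) Ry(pitch) Rx(roll)).
In Python, from cell import env gives the robot as it stands.
- The arm moves only by the tool drive_tool, never from a script. Its argument "commands" is a list of rows, each an object of numbers: "dx", "dy", "dz": the shift along the world's x, y, z in mm; "yaw": the turn about the world's z in degrees. In form: [{"dx": .., "dy": .., "dz": .., "yaw": ..}, ...]. A call has 1 to 5 rows; each row shifts and turns the commanded pose from where the row before left it; what a row does not reach is not made up. A row lasts 1/12 s, in which the tool goes at most 41.7 mm and 7.16 degrees, less where a joint would pass 70% of its speed; a pose out of reach is approached as far as the arm can. A call with a gripper value outside its range is refused whole. "grip" is the opening, from 0 (shut) to 1 (fully open), set as the call begins (left out, the last holds). The fingers move at their own pace and stop on an object; the grip force is fixed at half the most. Time passes only in rows, so rows that do not move let the fingers close. It gives the time, the measured TCP pose, the force and the opening at its end, in the units of the state.
- env.state(): the state, without advancing time (a new reading comes with each control period).
- env.read_camera(name): name is "scene" or "top"; returns the picture (480x640x3 uint8, red, green, blue); there is no depth.
- env.calibration(name): a dict with "intrinsics" (3x3 intrinsics, pixels), "rvec" (rotation vector, rad) and "tvec" (3), from world to camera coordinates, as OpenCV has them. Camera axes: x right, y down, z forward; pixel columns grow to the right and rows downward; lengths in mm; the calibration is good to about 2 mm. A picture is of the moment at which its call begins. calibration takes no time and is no camera call.
- env.job_done(): hands the job in, once; it reports no verdict.
Trained networks look in the newest picture that a camera, given by its name, has taken for a name from the list of things; names that differ only in an ending like _2 or _b are one class to them, and where a whole thing is asked for, a point or a joint stands for the part that bears it (a point fixed in the world has none). Each returns a list of dicts, best first, with "conf" (0 to 1); they miss things now and then, are a little off and sometimes report something else, mostly with a low value. They report only what shows in the picture. A call takes as long as a camera call.
- env.trace(query, camera): "pixels" (480x640 bool, what is visible of it) and "pixel" ([column, row] in pixels, amid what is visible of it).
- env.place_of(query, camera): "pixel" ([column, row] in pixels: a listed point, or the origin of a listed thing).
The state is a dict: "t": time; "joints": joint angles; "qvel": joint speeds; "tau": joint torques, N m; "eef_pos": TCP position; "tcp_rot": TCP orientation; "ft_force": force on the tool from outside, world axes, zero at the start; "moment": the same for the moment, N m; "opening": opening from 0.0 (shut) to 1.0 (fully open).
Only numpy, scipy, OpenCV 4.12 (cv2) and the standard library are available. Lean on these libraries where they do the work, as an engineer would, in place of code of your own. Each camera call takes 0.05 s, during which the arm holds its last target.

## Working session

There is one attempt and no reset: what is moved stays moved. The work goes in short steps, Python scripts to look and compute and a tool call to move; the robot and the scene stay as the last step left them, time stands still between calls to the robot, and variables do not carry over. Pictures are saved under pics/ and viewed, and the job is handed in when it is done.

Besides the shell and the picture viewer there is one more tool, called after "Call:" as name(argument=value, ...) on one line, values as JSON. drive_tool: Moves the arm, as the interface text tells. Its arguments: {"type":"object","properties":{"commands":{"type":"array"},"grip":{"type":"number"}},"required":["commands"]}

```bash
ls; mkdir -p pics
cat > h.py <<'E'
import numpy as np,cv2
from cell import env
def cal(n):
    c=env.calibration(n);K=np.array(c['intrinsics'],float);R=cv2.Rodrigues(np.array(c['rvec'],float))[0];t=np.array(c['tvec'],float).ravel();return K,R,t
def ray(n,px):
    K,R,t=cal(n);d=R.T@np.linalg.inv(K)@np.array([px[0],px[1],1.]);return -R.T@t,d
def onz(n,px,z):
    o,d=ray(n,px);return o+d*(z-o[2])/d[2]
def proj(n,P):
    K,R,t=cal(n);p=K@(R@np.array(P,float)+t);return p[:2]/p[2]
def tri(p1,p2):
    o1,d1=ray('scene',p1);o2,d2=ray('top',p2);d1/=np.linalg.norm(d1);d2/=np.linalg.norm(d2)
    A=np.stack([d1,-d2],1);s=np.linalg.lstsq(A,o2-o1,rcond=None)[0]
    a=o1+d1*s[0];b=o2+d2*s[1];return (a+b)/2,np.linalg.norm(a-b)
def snap(n,f):
    im=env.read_camera(n);cv2.imwrite('pics/'+f,im[:,:,::-1]);return im
E
python3 - <<'E'
from h import *
snap('scene','s1.png');snap('top','t1.png')
for n in('scene','top'):
    for q in['cupboard','hinge','handle','tray','short_can','oil_bottle','filler_tin']:
        r=env.place_of(q,n);print(n,q,[(np.round(a['pixel'],1).tolist(),round(a['conf'],2)) for a in r[:2]], np.round(onz(n,r[0]['pixel'],{'hinge':6,'handle':246}.get(q,0)),0) if r else '')
    K,R,t=cal(n);print(n,-R.T@t)
s=env.state();print({k:np.round(v,3) for k,v in s.items()})
E
```

```text
pics
scene cupboard [] 
scene hinge [] 
scene handle [([273.6, 217.1], 0.7)] [625.   0. 246.]
scene tray [([400.2, 342.8], 0.89)] [ 527. -298.    0.]
scene short_can [([378.1, 261.7], 0.58), ([453.9, 286.5], 0.5)] [ 682. -201.    0.]
scene oil_bottle [([456.4, 283.3], 0.77)] [ 690. -377.    0.]
scene filler_tin [([493.4, 314.6], 0.69)] [ 649. -469.    0.]
scene [ 321.62465878 -201.8681511  1166.84542753]
top cupboard [([400.4, 294.2], 0.56)] [ 523. -297.    0.]
top hinge [([168.7, 226.1], 0.86)] [665. 235.   6.]
top handle [([262.9, 235.2], 0.66)] [630.  -6. 246.]
top tray [([402.2, 292.9], 0.76)] [ 526. -301.    0.]
top short_can [([357.5, 221.1], 0.82)] [ 688. -196.    0.]
top oil_bottle [([433.7, 224.5], 0.6)] [ 685. -372.    0.]
top filler_tin [([477.0, 239.3], 0.67)] [ 653. -472.    0.]
top [ 560.49979121  -98.51635871 1109.83439069]
{'t': np.float64(0.8), 'joints': array([-1.419,  0.491,  1.559, -0.   ,  1.092, -0.106]), 'qvel': array([ 0.   , -0.001, -0.001, -0.001,  0.   , -0.001]), 'tau': array([ 0.0000e+00, -6.1242e+01, -2.5842e+01,  6.9000e-02,  4.5000e-02,
        0.0000e+00]), 'eef_pos': array([ 159.358, -604.349,  214.656]), 'tcp_rot': array([3.142, 0.   , 0.258]), 'ft_force': array([ 1.162,  0.189, -0.538]), 'moment': array([-0.016,  0.005, -0.05 ]), 'opening': np.float64(1.0)}
```

View pics/s1.png

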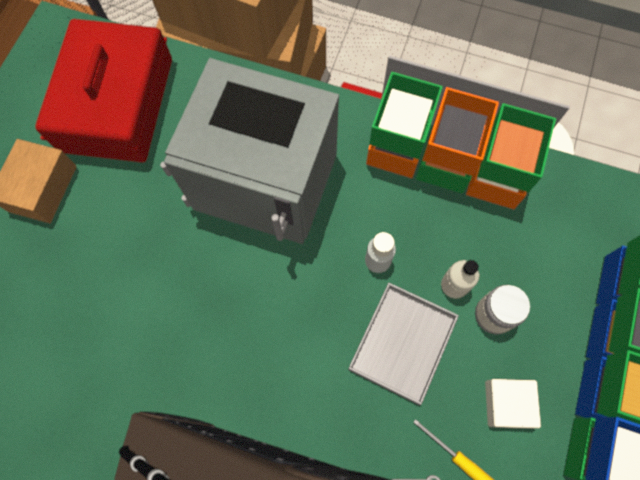

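View pics/t1.png

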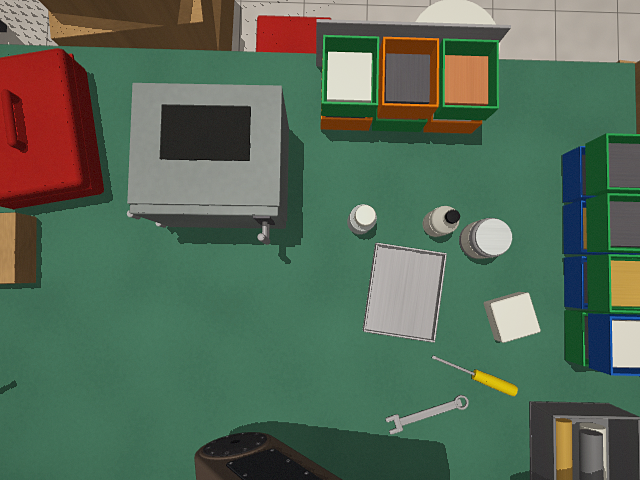

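Run:
```python
from h import *
a=cv2.imread('pics/t1.png')[190:260,110:300];b=cv2.imread('pics/s1.png')[140:250,150:350]
cv2.imwrite('pics/t1z.png',cv2.resize(a,None,fx=4,fy=4,interpolation=2));cv2.imwrite('pics/s1z.png',cv2.resize(b,None,fx=4,fy=4,interpolation=2))
print(tri([273.6,217.1],[262.9,235.2]))
```

```text
(array([629.56193957,  -1.14711913, 237.15890224]), np.float64(7.748633630497871))
```

View pics/t1z.png

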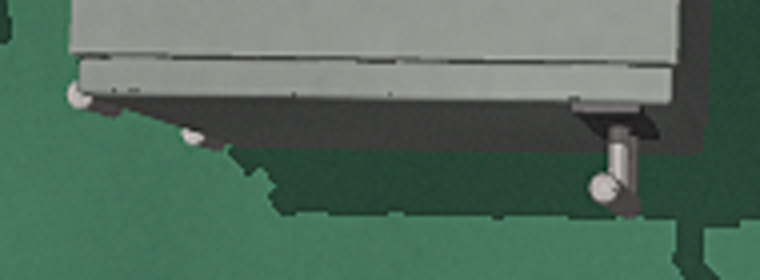

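View pics/s1z.png

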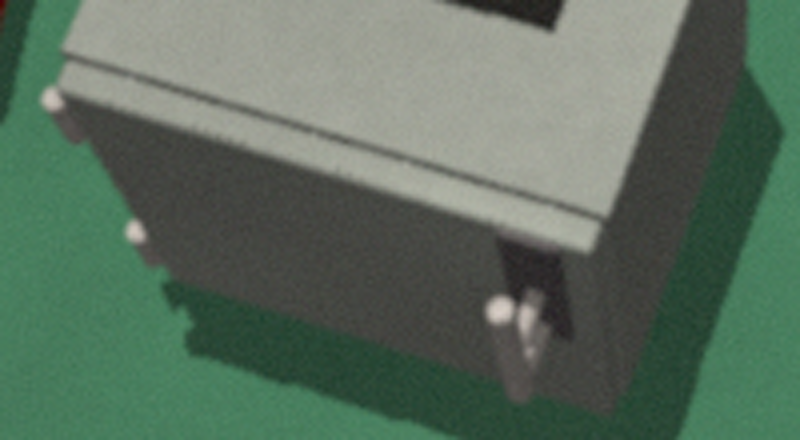

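Run:
```python
from h import *
print(tri([275.2,217.2],[260.5,236.75]),onz('top',[260.5,236.7],246),onz('scene',[275.2,217.2],246))
L=onz('top',[130,213.75],246);R=onz('top',[277.5,215.75],246);print(L,R,np.linalg.norm(L-R))
Ls=onz('scene',[150+62/4,140+90/4],246);Rs=onz('scene',[150+590/4,140+252/4],246);print(Ls,Rs,np.linalg.norm(Ls-Rs))
for l,r in((L,R),(Ls,Rs)):
    ey=(l-r)/np.linalg.norm(l-r);ex=np.array([ey[1],-ey[0],0]);print(np.degrees(np.arctan2(ex[1],ex[0])),(l+r)/2+ey*133-38*ex-236*ey,'hinge',(l+r)/2+ey*133)
```

```text
(array([628.08410715,  -0.77318784, 239.26696719]), np.float64(0.14108403680447432)) [627.62463147  -1.46108797 246.        ] [625.88454139  -2.29855632 246.        ]
[662.83865389 232.25957727 246.        ] [666.00864121 -30.60831836 246.        ] 262.88700875582845
[662.14120404 229.00240848 246.        ] [664.63022761 -30.92314742 246.        ] 259.9374729622454
0.6909101262137198 [627.66842185  -2.6250998  246.        ] hinge [662.8198851  233.81595973 246.        ]
0.5486424222609686 [626.37373141  -4.31951522 246.        ] hinge [662.11217827 232.03353303 246.        ]
```

Call:
drive_tool(commands=[{"dx": 19.5, "dy": 25, "dz": 8, "yaw": 6.9}, {"dx": 19.5, "dy": 25, "dz": 8, "yaw": 6.9}, {"dx": 19.5, "dy": 25, "dz": 8, "yaw": 6.9}, {"dx": 19.5, "dy": 25, "dz": 8, "yaw": 6.9}, {"dx": 19.5, "dy": 25, "dz": 8, "yaw": 6.9}], grip=1)

```text
t: 1.22
eef_pos: [257.5, -478.1, 255.1]
tcp_rot: [3.141, 0.0, 0.866]
ft_force: [0.7, -0.2, 0.7]
opening: 0.999
```

Call:
drive_tool(commands=[{"dx": 19.5, "dy": 25, "dz": 8, "yaw": 6.9}, {"dx": 19.5, "dy": 25, "dz": 8, "yaw": 6.9}, {"dx": 19.5, "dy": 25, "dz": 8, "yaw": 6.9}, {"dx": 19.5, "dy": 25, "dz": 8, "yaw": 6.9}, {"dx": 19.5, "dy": 25, "dz": 8, "yaw": 6.9}])

```text
t: 1.63
eef_pos: [355.1, -353.0, 295.2]
tcp_rot: [3.141, 0.0, 1.468]
ft_force: [0.9, -0.1, -0.5]
opening: 1.001
```

Call:
drive_tool(commands=[{"dx": 19.5, "dy": 25, "dz": 2, "yaw": 6.9}, {"dx": 19.5, "dy": 25, "dz": 2, "yaw": 6.9}, {"dx": 19.5, "dy": 25, "dz": 2, "yaw": 6.9}, {"dx": 19.5, "dy": 25, "dz": 2, "yaw": 6.9}, {"dx": 19.5, "dy": 25, "dz": 2, "yaw": 6.9}])

```text
t: 2.05
eef_pos: [452.6, -227.9, 305.0]
tcp_rot: [3.141, 0.0, 2.07]
ft_force: [-0.0, -0.9, -0.5]
opening: 1.001
```

Call:
drive_tool(commands=[{"dx": 19.5, "dy": 25, "dz": 0, "yaw": 6.9}, {"dx": 19.5, "dy": 25, "dz": 0, "yaw": 6.9}, {"dx": 19.5, "dy": 25, "dz": 0, "yaw": 6.9}, {"dx": 19.5, "dy": 25, "dz": 0, "yaw": 6.9}, {"dx": 19.5, "dy": 25, "dz": 0, "yaw": 6.9}])

```text
t: 2.47
eef_pos: [550.1, -102.9, 304.8]
tcp_rot: [3.141, 0.0, 2.672]
ft_force: [-0.5, -1.0, -0.1]
opening: 1.004
```

Call:
drive_tool(commands=[{"dx": 19.2, "dy": 25.2, "dz": 0, "yaw": 6.9}, {"dx": 19.2, "dy": 25.2, "dz": 0, "yaw": 6.9}, {"dx": 19.2, "dy": 25.2, "dz": 0, "yaw": 6.9}, {"dx": 19.3, "dy": 25.3, "dz": 0, "yaw": 6.8}, {"dx": 0, "dy": 0, "dz": 0, "yaw": 0}])

```text
t: 2.88
eef_pos: [628.4, 0.4, 304.0]
tcp_rot: [3.141, 0.0, -3.127]
ft_force: [0.8, 0.5, -0.3]
opening: 1.001
```

Call:
drive_tool(commands=[{"dx": 0, "dy": 0, "dz": -20, "yaw": 0}, {"dx": 0, "dy": 0, "dz": -20, "yaw": 0}, {"dx": 0, "dy": 0, "dz": -20, "yaw": 0}, {"dx": 0, "dy": 0, "dz": -20, "yaw": 0}, {"dx": 0, "dy": 0, "dz": -20, "yaw": 0}], grip=0.6)

```text
t: 3.3
eef_pos: [626.0, -3.7, 203.9]
tcp_rot: [3.142, 0.0, -3.138]
ft_force: [0.1, -0.5, 0.4]
opening: 0.706
```

Run:
```python
from h import *
a=snap('top','t2.png')[170:290,180:340];b=snap('scene','s2.png')[130:250,200:360]
cv2.imwrite('pics/z2.png',cv2.resize(np.hstack([a,b]),None,fx=2.5,fy=2.5,interpolation=2)[:,:,::-1])
print(env.state()['eef_pos'],env.state()['ft_force'])
```

```text
[624.88836162  -3.63958713 201.87943635] [-0.2582097  -0.47050256 -0.14664704]
```

View pics/z2.png

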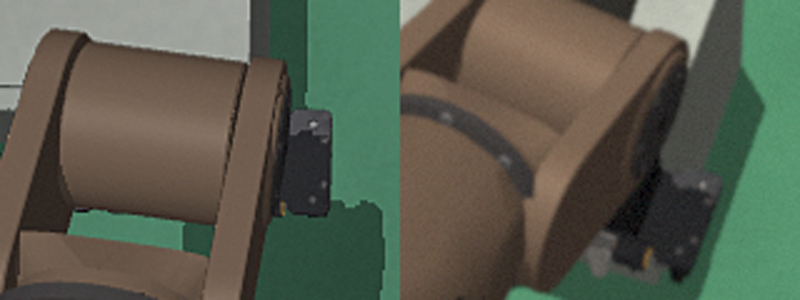

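Call:
drive_tool(commands=[{"dx": 2, "dy": 1.5, "dz": 0, "yaw": 0}, {"dx": 0, "dy": 0, "dz": 0, "yaw": 0}, {"dx": 0, "dy": 0, "dz": 0, "yaw": 0}, {"dx": 0, "dy": 0, "dz": 0, "yaw": 0}, {"dx": 0, "dy": 0, "dz": 0, "yaw": 0}], grip=0)

```text
t: 3.82
eef_pos: [628.5, -2.0, 205.5]
tcp_rot: [-3.142, 0.001, -3.137]
ft_force: [-1.1, 0.3, 0.5]
opening: 0.309
```

Call:
drive_tool(commands=[{"dx": 0, "dy": 0, "dz": 0, "yaw": 0}, {"dx": 0, "dy": 0, "dz": 0, "yaw": 0}, {"dx": 0, "dy": 0, "dz": 0, "yaw": 0}])

```text
t: 4.07
eef_pos: [628.3, -1.3, 204.9]
tcp_rot: [3.14, 0.0, -3.137]
ft_force: [-0.8, 5.2, 1.7]
opening: 0.141
```

Call:
drive_tool(commands=[{"dx": 0, "dy": 0.5, "dz": 3, "yaw": 0}, {"dx": 0, "dy": 0.5, "dz": 3, "yaw": 0}, {"dx": 0, "dy": 0, "dz": 3, "yaw": 0}, {"dx": 0, "dy": 0, "dz": 2, "yaw": 0}, {"dx": 0, "dy": 0, "dz": 0, "yaw": 0}])

```text
t: 4.48
eef_pos: [628.1, -1.2, 215.9]
tcp_rot: [-3.141, -0.0, -3.137]
ft_force: [-0.6, -2.3, -5.8]
opening: 0.142
```

Call:
drive_tool(commands=[{"dx": -1.5, "dy": 0, "dz": 0, "yaw": 0}, {"dx": -1.5, "dy": 0, "dz": 0, "yaw": 0}, {"dx": 0, "dy": 0, "dz": 0, "yaw": 0}])

```text
t: 4.73
eef_pos: [626.1, -0.9, 215.7]
tcp_rot: [3.141, 0.003, -3.137]
ft_force: [7.5, -0.0, -8.2]
opening: 0.141
```

Call:
drive_tool(commands=[{"dx": 2, "dy": 0, "dz": 3, "yaw": 0}, {"dx": 0, "dy": 0, "dz": 0, "yaw": 0}, {"dx": -2.5, "dy": 0, "dz": 0, "yaw": 0}, {"dx": 0, "dy": 0, "dz": 0, "yaw": 0}])

```text
t: 5.07
eef_pos: [625.8, -0.9, 218.9]
tcp_rot: [3.141, 0.004, -3.137]
ft_force: [9.4, -0.7, -7.7]
opening: 0.143
```

Call:
drive_tool(commands=[{"dx": 2.5, "dy": 0, "dz": 3, "yaw": 0}, {"dx": 0, "dy": 0, "dz": 0, "yaw": 0}, {"dx": -2.5, "dy": 0, "dz": 0, "yaw": 0}, {"dx": 0, "dy": 0, "dz": 0, "yaw": 0}])

```text
t: 5.4
eef_pos: [624.3, -0.7, 221.7]
tcp_rot: [3.141, -0.0, -3.137]
ft_force: [0.4, 0.1, -5.8]
opening: 0.142
```

Call:
drive_tool(commands=[{"dx": -1.5, "dy": 0, "dz": 0, "yaw": 0}, {"dx": -1.5, "dy": 0, "dz": 0, "yaw": 0}, {"dx": 0, "dy": 0, "dz": 0, "yaw": 0}])

```text
t: 5.65
eef_pos: [621.5, -0.2, 221.7]
tcp_rot: [3.14, 0.0, -3.137]
ft_force: [1.3, 4.3, -5.9]
opening: 0.138
```

Run:
```python
import numpy as np
H=np.array([663.7,235.4]);a0=np.radians(-98.5)
p=lambda d:H+239*np.array([np.cos(a0-np.radians(d)),np.sin(a0-np.radians(d))])
ds=[1.6,2.5,4,5.5,7,8.5,11]+list(range(15,90,4))+[90]
for a,b in zip(ds,ds[1:]):
    print(a,b,np.round(p(b)-p(a),1),np.round(p(b),0))
```

```text
1.6 2.5 [-3.7  0.7] [618.   1.]
2.5 4 [-6.1  1.3] [612.   2.]
4 5.5 [-6.1  1.4] [606.   3.]
5.5 7 [-6.1  1.6] [600.   5.]
7 8.5 [-6.   1.8] [594.   7.]
8.5 11 [-9.9  3.3] [584.  10.]
11 15 [-15.5   6.1] [568.  16.]
15 19 [-15.1   7.2] [553.  23.]
19 23 [-14.5   8.2] [539.  32.]
23 27 [-13.9   9.2] [525.  41.]
27 31 [-13.2  10.2] [512.  51.]
31 35 [-12.5  11.1] [499.  62.]
35 39 [-11.7  11.9] [487.  74.]
39 43 [-10.8  12.7] [477.  87.]
43 47 [-9.9 13.4] [467. 100.]
47 51 [-9.  14.1] [458. 114.]
51 55 [-8.  14.7] [450. 129.]
55 59 [-6.9 15.2] [443. 144.]
59 63 [-5.8 15.6] [437. 160.]
63 67 [-4.7 16. ] [432. 176.]
67 71 [-3.6 16.3] [429. 192.]
71 75 [-2.5 16.5] [426. 208.]
75 79 [-1.3 16.6] [425. 225.]
79 83 [-0.1 16.7] [425. 242.]
83 87 [ 1.  16.7] [426. 258.]
87 90 [ 1.5 12.4] [427. 271.]
```

Call:
drive_tool(commands=[{"dx": 0, "dy": 0.3, "dz": 1.5, "yaw": -1}, {"dx": -3.7, "dy": 0.7, "dz": 0, "yaw": -1}, {"dx": -4, "dy": 0.8, "dz": 0, "yaw": -1}, {"dx": -4, "dy": 0.9, "dz": 0, "yaw": -1}])

```text
t: 5.98
eef_pos: [609.7, 2.1, 223.2]
tcp_rot: [3.141, 0.0, 3.075]
ft_force: [2.3, 4.0, -6.3]
opening: 0.141
```

Call:
drive_tool(commands=[{"dx": -4.2, "dy": 1.0, "dz": 0, "yaw": -1}, {"dx": -6.1, "dy": 1.6, "dz": 0, "yaw": -1.5}, {"dx": -6, "dy": 1.8, "dz": 0, "yaw": -2}, {"dx": -9.9, "dy": 3.3, "dz": 0, "yaw": -2.5}])

```text
t: 6.32
eef_pos: [583.8, 9.5, 223.2]
tcp_rot: [3.141, 0.001, 2.952]
ft_force: [3.1, 4.9, -6.0]
opening: 0.137
```

Door swings free. Continuing along the arc.

Call:
drive_tool(commands=[{"dx": -15.5, "dy": 6.1, "dz": -3, "yaw": -4}, {"dx": -15.1, "dy": 7.2, "dz": -3, "yaw": -4}, {"dx": -14.5, "dy": 8.2, "dz": -3, "yaw": -4}, {"dx": -13.9, "dy": 9.2, "dz": -3, "yaw": -4}, {"dx": -13.2, "dy": 10.2, "dz": -3, "yaw": -4}])

```text
t: 6.73
eef_pos: [511.0, 50.5, 208.5]
tcp_rot: [3.141, 0.001, 2.601]
ft_force: [6.1, 4.3, -5.5]
opening: 0.141
```

Call:
drive_tool(commands=[{"dx": -12.5, "dy": 11.1, "dz": 0, "yaw": -4}, {"dx": -11.7, "dy": 11.9, "dz": 0, "yaw": -4}, {"dx": -10.8, "dy": 12.7, "dz": 0, "yaw": -4}, {"dx": -9.9, "dy": 13.4, "dz": 0, "yaw": -4}, {"dx": -9, "dy": 14.1, "dz": 0, "yaw": -4}])

```text
t: 7.15
eef_pos: [457.0, 113.5, 208.6]
tcp_rot: [3.141, 0.001, 2.252]
ft_force: [4.0, 1.4, -4.9]
opening: 0.138
```

Call:
drive_tool(commands=[{"dx": -8, "dy": 14.7, "dz": 0, "yaw": -4}, {"dx": -6.9, "dy": 15.2, "dz": 0, "yaw": -4}, {"dx": -5.8, "dy": 15.6, "dz": 0, "yaw": -4}, {"dx": -4.7, "dy": 16, "dz": 0, "yaw": -4}, {"dx": -3.6, "dy": 16.3, "dz": 0, "yaw": -4}])

```text
t: 7.57
eef_pos: [427.8, 191.4, 208.4]
tcp_rot: [-3.141, 0.001, 1.903]
ft_force: [3.3, -1.1, -5.3]
opening: 0.143
```

Call:
drive_tool(commands=[{"dx": -2.5, "dy": 16.5, "dz": 0, "yaw": -4}, {"dx": -1.3, "dy": 16.6, "dz": 0, "yaw": -4}, {"dx": -0.1, "dy": 16.7, "dz": 0, "yaw": -4}, {"dx": 1, "dy": 16.7, "dz": -1, "yaw": -4}, {"dx": 1.5, "dy": 12.4, "dz": -2, "yaw": -3}])

```text
t: 7.98
eef_pos: [426.4, 270.7, 205.4]
tcp_rot: [-3.141, 0.001, 1.572]
ft_force: [-0.8, -2.3, -5.7]
opening: 0.14
```

Call:
drive_tool(commands=[{"dx": 0, "dy": 0, "dz": 0, "yaw": 0}, {"dx": 0, "dy": 0, "dz": 0, "yaw": 0}, {"dx": 0, "dy": 0, "dz": 0, "yaw": 0}])

```text
t: 8.23
eef_pos: [426.3, 269.7, 205.0]
tcp_rot: [-3.14, 0.001, 1.576]
ft_force: [-6.9, 2.0, -5.6]
opening: 0.142
```

Run:
```python
from h import *
snap('top','t3.png');snap('scene','s3.png')
print(env.state()['eef_pos'],env.state()['tcp_rot'])
```

```text
[426.32992207 269.51293293 205.09070936] [-3.13986375e+00  6.75507404e-04  1.57569098e+00]
```

View pics/t3.png

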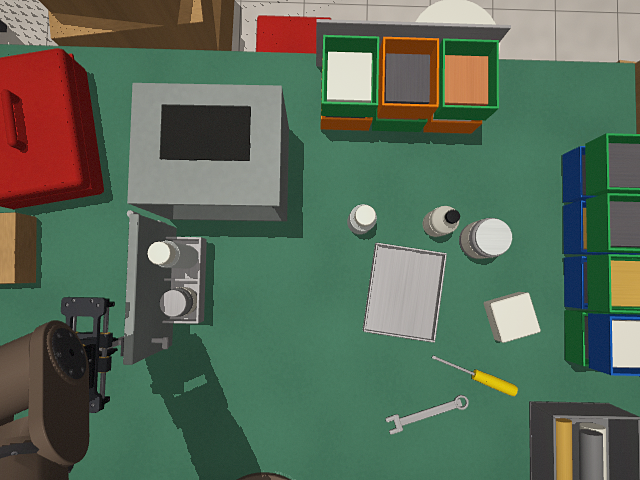

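Run:
```python
from h import *
for n in('top','scene'):
    for q in('tall_can','jar','rack','hinge','handle','tray'):
        r=env.place_of(q,n)
        print(n,q,[(np.round(a['pixel'],1).tolist(),round(a['conf'],2)) for a in r[:2]], np.round(onz(n,r[0]['pixel'],{'hinge':6,'handle':246,'tall_can':36,'jar':36,'rack':36}.get(q,0)),0) if r else '')
a=cv2.imread('pics/t3.png')[200:370,110:230];b=cv2.imread('pics/s3.png')[130:300,130:290]
cv2.imwrite('pics/t3z.png',cv2.resize(a,None,fx=3.5,fy=3.5,interpolation=2));cv2.imwrite('pics/s3z.png',cv2.resize(b,None,fx=3.5,fy=3.5,interpolation=2))
H=np.array([663.7,235.4])
# door angle from handle
v=np.array([426.3,269.6])-H;print(np.linalg.norm(v),(-98.5-np.degrees(np.arctan2(v[1],v[0])))%360)
```

```text
top tall_can [([184.5, 257.5], 0.79)] [594. 188.  36.]
top jar [([182.9, 303.1], 0.92)] [494. 187.  36.]
top rack [([191.5, 279.1], 0.93)] [547. 171.  36.]
top hinge [([168.9, 227.7], 0.98), ([103.8, 346.6], 0.5)] [662. 234.   6.]
top handle [([102.1, 345.3], 0.72), ([191.0, 280.2], 0.28)] [430. 269. 246.]
top tray [([403.2, 290.4], 0.95), ([167.4, 226.2], 0.38)] [ 532. -303.    0.]
scene tall_can [([198.7, 237.4], 0.65)] [597. 185.  36.]
scene jar [([179.5, 279.7], 0.59), ([399.9, 344.0], 0.3)] [497. 186.  36.]
scene rack [([192.6, 258.5], 0.7)] [549. 178.  36.]
scene hinge [([192.7, 212.1], 0.86)] [656. 232.   6.]
scene handle [([88.5, 271.7], 0.76)] [426. 270. 246.]
scene tray [([400.9, 341.3], 0.89), ([192.4, 213.6], 0.43)] [ 530. -298.    0.]
239.85078694888622 89.69766810056427
```

View pics/t3z.png

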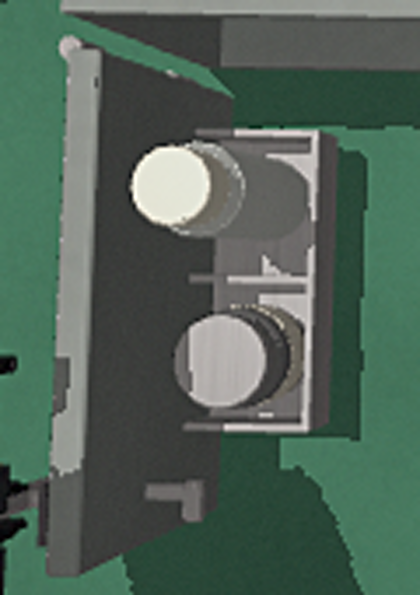

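View pics/s3z.png

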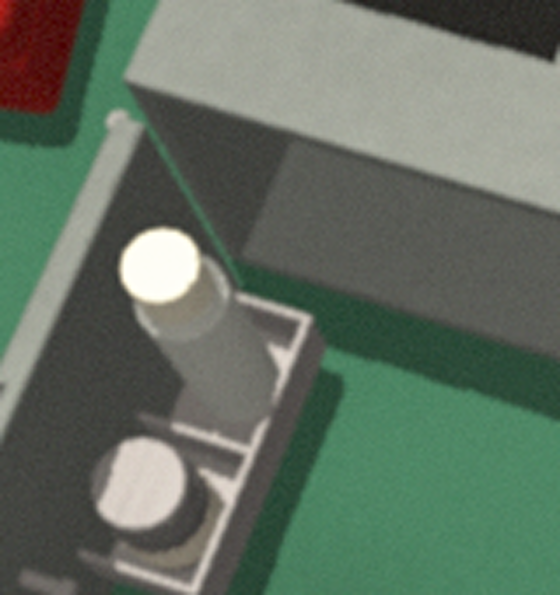

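Run:
```python
from h import *
p=[158.6,252.9];q=[175.7,205.7]
print(onz('top',p,231),onz('scene',q,231),tri(q,p))
# door top inner edge in top image
for px in([110+98/3.5,200+60/3.5],[110+82/3.5,200+540/3.5]): print(onz('top',px,246))
# model
H=np.array([663.7,235.4]);c=np.radians(0.6-89.7);ex=np.array([np.cos(c),np.sin(c)]);ey=np.array([-np.sin(c),np.cos(c)])
print(H+55*ex-73*ey, H+18*ex-30*ey,H+18*ex-250*ey)
```

```text
[594.84058946 182.92706934 231.        ] [593.09404954 182.28087989 231.        ] (array([595.11580469, 185.15309867, 224.02335526]), np.float64(0.016547369815530767))
[657.11918104 217.75333904 246.        ]
[416.01179134 213.39072699 246.        ]
[591.57290828 179.26015105] [633.98643274 216.9310011 ] [414.01357359 213.47539129]
```

Call:
drive_tool(commands=[{"dx": 0, "dy": 0, "dz": 0, "yaw": 0}, {"dx": 0, "dy": 0, "dz": 0, "yaw": 0}, {"dx": 0, "dy": 0, "dz": 0, "yaw": 0}, {"dx": 0, "dy": 0, "dz": 0, "yaw": 0}, {"dx": 0, "dy": 0, "dz": 5, "yaw": 0}], grip=0.7)

```text
t: 9.35
eef_pos: [427.4, 269.9, 210.0]
tcp_rot: [-3.141, 0.0, 1.575]
ft_force: [-0.9, -0.7, -0.6]
opening: 0.435
```

Call:
drive_tool(commands=[{"dx": 0, "dy": 0, "dz": 15, "yaw": 0}, {"dx": 0, "dy": 0, "dz": 20, "yaw": 0}, {"dx": 0, "dy": 0, "dz": 20, "yaw": 0}, {"dx": 0, "dy": 0, "dz": 20, "yaw": 0}, {"dx": 0, "dy": 0, "dz": 20, "yaw": 0}])

```text
t: 9.77
eef_pos: [427.4, 270.1, 306.7]
tcp_rot: [3.141, -0.0, 1.576]
ft_force: [-0.1, 1.0, 0.4]
opening: 0.695
```

Run:
```python
from h import *
snap('top','t4.png')
print({k:np.round(v,3) for k,v in env.state().items()})
```

```text
{'t': np.float64(9.817), 'joints': array([ 0.433,  0.227,  1.707, -0.   ,  1.202,  0.428]), 'qvel': array([ 0.003,  0.015,  0.042,  0.001, -0.104, -0.001]), 'tau': array([-1.1500e-01, -3.2413e+01, -1.8433e+01,  4.9000e-02, -2.7500e-01,
       -5.0000e-03]), 'eef_pos': array([428.397, 270.641, 310.376]), 'tcp_rot': array([ 3.136e+00, -2.000e-03,  1.576e+00]), 'ft_force': array([-0.479, -0.129,  3.24 ]), 'moment': array([ 0.038, -0.116, -0.075]), 'opening': np.float64(0.696)}
```

View pics/t4.png

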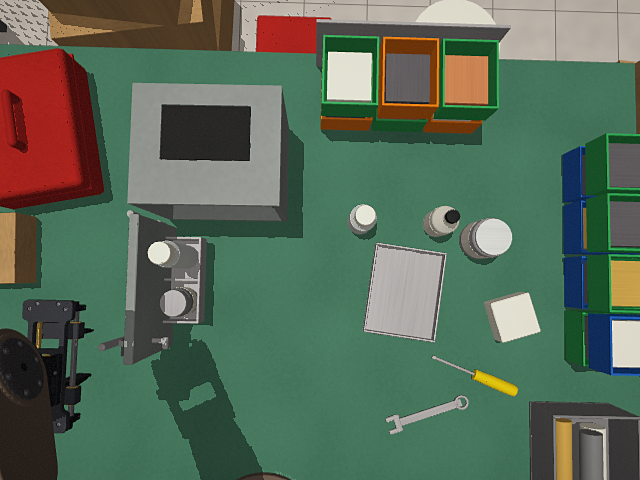

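Call:
drive_tool(commands=[{"dx": 33.4, "dy": -17.4, "dz": 0, "yaw": 0}, {"dx": 33.4, "dy": -17.4, "dz": 0, "yaw": 0}, {"dx": 33.4, "dy": -17.4, "dz": 0, "yaw": 0}, {"dx": 33.4, "dy": -17.4, "dz": 0, "yaw": 0}, {"dx": 33.4, "dy": -17.4, "dz": 0, "yaw": 0}], grip=0.8)

```text
t: 10.23
eef_pos: [595.9, 182.1, 305.6]
tcp_rot: [3.141, -0.0, 1.576]
ft_force: [0.5, 1.1, 0.4]
opening: 0.798
```

Call:
drive_tool(commands=[{"dx": 0, "dy": 0, "dz": 0, "yaw": 0}, {"dx": 0, "dy": 0, "dz": -15, "yaw": 0}, {"dx": 0, "dy": 0, "dz": -15, "yaw": 0}, {"dx": 0, "dy": 0, "dz": -10, "yaw": 0}, {"dx": 0, "dy": 0, "dz": 0, "yaw": 0}])

```text
t: 10.65
eef_pos: [593.6, 183.1, 263.3]
tcp_rot: [-3.139, 0.001, 1.576]
ft_force: [-0.9, -0.1, -0.8]
opening: 0.806
```

Run:
```python
from h import *
a=snap('scene','s5.png')[120:300,100:300];b=snap('top','t5.png')[180:360,90:290]
cv2.imwrite('pics/z5.png',cv2.resize(np.hstack([a,b]),None,fx=2,fy=2,interpolation=2)[:,:,::-1])
print(env.state()['eef_pos'])
```

```text
[594.35918012 183.42659102 265.586215  ]
```

View pics/z5.png

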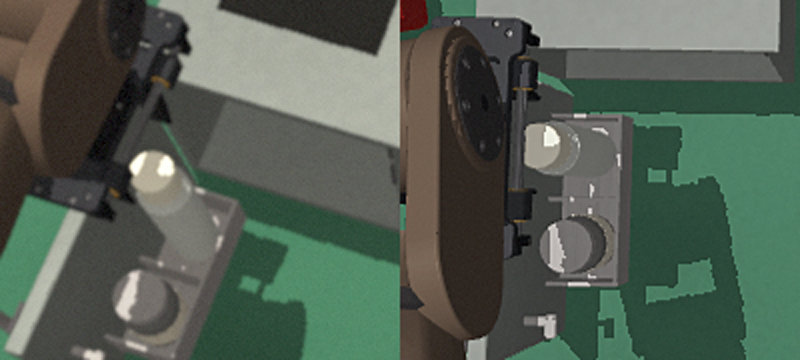

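Call:
drive_tool(commands=[{"dx": 0, "dy": 0, "dz": -18, "yaw": 0}, {"dx": 0, "dy": 0, "dz": -18, "yaw": 0}, {"dx": 0, "dy": 0, "dz": -18, "yaw": 0}, {"dx": 0, "dy": 0, "dz": -17, "yaw": 0}, {"dx": 0, "dy": 0, "dz": 0, "yaw": 0}])

```text
t: 11.17
eef_pos: [593.5, 183.2, 192.3]
tcp_rot: [-3.139, 0.001, 1.576]
ft_force: [-0.6, 0.2, -0.2]
opening: 0.799
```

Call:
drive_tool(commands=[{"dx": 0, "dy": 0, "dz": 0, "yaw": 0}, {"dx": 0, "dy": 0, "dz": 0, "yaw": 0}, {"dx": 0, "dy": 0, "dz": 0, "yaw": 0}, {"dx": 0, "dy": 0, "dz": 0, "yaw": 0}, {"dx": 0, "dy": 0, "dz": 0, "yaw": 0}], grip=0)

```text
t: 11.58
eef_pos: [594.6, 183.3, 195.0]
tcp_rot: [3.14, -0.0, 1.576]
ft_force: [-0.4, -0.3, 0.1]
opening: 0.505
```

Call:
drive_tool(commands=[{"dx": 0, "dy": 0, "dz": 0, "yaw": 0}, {"dx": 0, "dy": 0, "dz": 0, "yaw": 0}, {"dx": 0, "dy": 0, "dz": 0, "yaw": 0}])

```text
t: 11.83
eef_pos: [594.6, 183.3, 194.7]
tcp_rot: [3.141, -0.0, 1.576]
ft_force: [-0.1, -0.9, 4.5]
opening: 0.439
```

Call:
drive_tool(commands=[{"dx": 0, "dy": 0, "dz": 5, "yaw": 0}, {"dx": 0, "dy": 0, "dz": 10, "yaw": 0}, {"dx": 0, "dy": 0, "dz": 15, "yaw": 0}, {"dx": 0, "dy": 0, "dz": 20, "yaw": 0}, {"dx": 0, "dy": 0, "dz": 20, "yaw": 0}])

```text
t: 12.25
eef_pos: [594.1, 183.2, 265.1]
tcp_rot: [-3.141, 0.0, 1.575]
ft_force: [0.4, 0.7, -2.1]
opening: 0.436
```

Call:
drive_tool(commands=[{"dx": 0, "dy": 0, "dz": 20, "yaw": 0}, {"dx": 0, "dy": 0, "dz": 20, "yaw": 0}, {"dx": 0, "dy": 0, "dz": 15, "yaw": 0}, {"dx": 0, "dy": 0, "dz": 5, "yaw": 0}, {"dx": 0, "dy": 0, "dz": 0, "yaw": 0}])

```text
t: 12.67
eef_pos: [594.5, 183.3, 325.6]
tcp_rot: [3.139, -0.0, 1.576]
ft_force: [-0.4, -0.5, -3.1]
opening: 0.435
```

Run:
```python
from h import *
a=snap('scene','s6.png');b=snap('top','t6.png')
cv2.imwrite('pics/z6.png',cv2.resize(np.hstack([a[120:420,80:480],b[120:420,80:480]]),None,fx=1,fy=1)[:,:,::-1])
print(env.state()['eef_pos'],env.state()['ft_force'])
```

```text
[594.0152022  183.15433278 323.38764815] [ 0.35865452  0.16465576 -3.38706975]
```

View pics/z6.png

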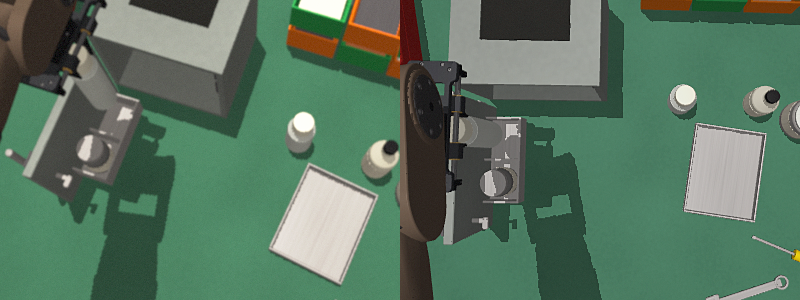

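Call:
drive_tool(commands=[{"dx": -3, "dy": -10, "dz": 0, "yaw": 0}, {"dx": -3, "dy": -20, "dz": 0, "yaw": 0}, {"dx": -3, "dy": -28, "dz": 0, "yaw": 0}, {"dx": -3, "dy": -28, "dz": 0, "yaw": 0}, {"dx": -3, "dy": -28, "dz": 0, "yaw": 0}])

```text
t: 13.18
eef_pos: [578.5, 67.7, 323.1]
tcp_rot: [-3.14, 0.0, 1.576]
ft_force: [0.9, -0.8, -2.7]
opening: 0.437
```

Call:
drive_tool(commands=[{"dx": -4, "dy": -28, "dz": 0, "yaw": 0}, {"dx": -4, "dy": -28, "dz": 0, "yaw": 0}, {"dx": -4, "dy": -28, "dz": 0, "yaw": 0}, {"dx": -4, "dy": -28, "dz": 0, "yaw": 0}, {"dx": -4, "dy": -28, "dz": 0, "yaw": 0}])

```text
t: 13.6
eef_pos: [558.3, -72.6, 323.2]
tcp_rot: [-3.14, -0.0, 1.575]
ft_force: [0.2, -1.0, -3.0]
opening: 0.436
```

Call:
drive_tool(commands=[{"dx": -4, "dy": -28, "dz": 0, "yaw": 0}, {"dx": -4, "dy": -28, "dz": 0, "yaw": 0}, {"dx": -4, "dy": -28, "dz": 0, "yaw": 0}, {"dx": -4, "dy": -28, "dz": 0, "yaw": 0}, {"dx": -4, "dy": -28, "dz": 0, "yaw": 0}])

```text
t: 14.02
eef_pos: [538.2, -212.4, 323.2]
tcp_rot: [-3.14, -0.001, 1.575]
ft_force: [-0.3, 0.2, -2.2]
opening: 0.435
```

Call:
drive_tool(commands=[{"dx": -4, "dy": -28, "dz": 0, "yaw": 0}, {"dx": -3, "dy": -28, "dz": -10, "yaw": 0}, {"dx": -3, "dy": -20, "dz": -15, "yaw": 0}, {"dx": 0, "dy": -13, "dz": -20, "yaw": 0}, {"dx": 0, "dy": 0, "dz": -25, "yaw": 0}])

```text
t: 14.43
eef_pos: [528.4, -302.8, 253.1]
tcp_rot: [3.141, 0.001, 1.573]
ft_force: [0.4, 0.1, -2.4]
opening: 0.44
```

Call:
drive_tool(commands=[{"dx": 0, "dy": 0, "dz": -25, "yaw": 0}, {"dx": 0, "dy": 0, "dz": -20, "yaw": 0}, {"dx": 0, "dy": 0, "dz": -10, "yaw": 0}, {"dx": 0, "dy": 0, "dz": 0, "yaw": 0}])

```text
t: 14.77
eef_pos: [528.0, -299.4, 196.5]
tcp_rot: [-3.138, -0.003, 1.575]
ft_force: [0.2, -0.7, -1.9]
opening: 0.436
```

Run:
```python
from h import *
a=snap('scene','s7.png');b=snap('top','t7.png')
cv2.imwrite('pics/z7.png',np.hstack([a[120:420,240:640],b[120:420,240:640]])[:,:,::-1])
print(env.state()['eef_pos'],env.state()['ft_force'])
```

```text
[ 529.34870333 -300.00467313  199.56904444] [ 0.32976082  0.44846579 -2.34803654]
```

View pics/z7.png

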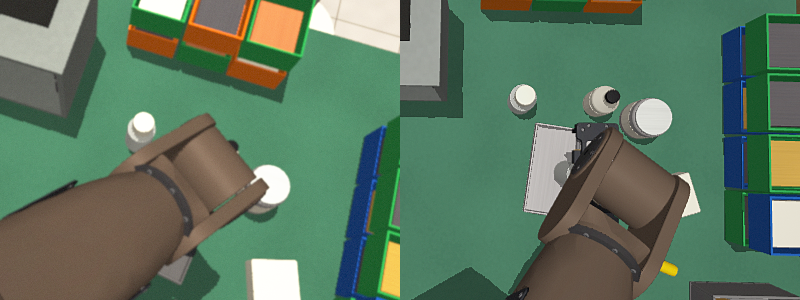

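Call:
drive_tool(commands=[{"dx": 0, "dy": 0, "dz": -12, "yaw": 0}, {"dx": 0, "dy": 0, "dz": -10, "yaw": 0}, {"dx": 0, "dy": 0, "dz": -6, "yaw": 0}, {"dx": 0, "dy": 0, "dz": -3, "yaw": 0}, {"dx": 0, "dy": 0, "dz": 0, "yaw": 0}])

```text
t: 15.28
eef_pos: [529.3, -299.7, 167.9]
tcp_rot: [-3.141, -0.0, 1.576]
ft_force: [0.2, 0.9, -2.8]
opening: 0.437
```

Call:
drive_tool(commands=[{"dx": 0, "dy": 0, "dz": -1, "yaw": 0}, {"dx": 0, "dy": 0, "dz": -1, "yaw": 0}, {"dx": 0, "dy": 0, "dz": 0, "yaw": 0}])

```text
t: 15.53
eef_pos: [529.4, -299.8, 166.4]
tcp_rot: [3.141, 0.0, 1.575]
ft_force: [0.4, 0.1, -2.4]
opening: 0.434
```

Call:
drive_tool(commands=[{"dx": 0, "dy": 0, "dz": -1, "yaw": 0}, {"dx": 0, "dy": 0, "dz": -1, "yaw": 0}, {"dx": 0, "dy": 0, "dz": 0, "yaw": 0}])

```text
t: 15.78
eef_pos: [529.3, -299.7, 164.0]
tcp_rot: [-3.142, -0.0, 1.576]
ft_force: [-0.7, 0.0, -3.1]
opening: 0.433
```

Call:
drive_tool(commands=[{"dx": 0, "dy": 0, "dz": -0.7, "yaw": 0}, {"dx": 0, "dy": 0, "dz": 0, "yaw": 0}])

```text
t: 15.95
eef_pos: [529.3, -299.8, 163.4]
tcp_rot: [3.142, -0.0, 1.576]
ft_force: [-0.4, -0.6, -1.6]
opening: 0.437
```

Call:
drive_tool(commands=[{"dx": 0, "dy": 0, "dz": -0.7, "yaw": 0}, {"dx": 0, "dy": 0, "dz": 0, "yaw": 0}])

```text
t: 16.12
eef_pos: [529.4, -299.8, 162.7]
tcp_rot: [3.141, 0.0, 1.576]
ft_force: [0.5, 0.4, -2.5]
opening: 0.439
```

Call:
drive_tool(commands=[{"dx": 0, "dy": 0, "dz": -0.8, "yaw": 0}, {"dx": 0, "dy": 0, "dz": 0, "yaw": 0}])

```text
t: 16.28
eef_pos: [529.5, -299.9, 162.7]
tcp_rot: [3.141, 0.001, 1.576]
ft_force: [-0.7, 0.3, 3.9]
opening: 0.44
```

Call:
drive_tool(commands=[{"dx": 0, "dy": 0, "dz": -0.5, "yaw": 0}, {"dx": 0, "dy": 0, "dz": 0, "yaw": 0}])

```text
t: 16.45
eef_pos: [529.5, -299.9, 162.6]
tcp_rot: [3.141, 0.001, 1.576]
ft_force: [-2.5, 0.6, 9.1]
opening: 0.438
```

Contact with the tray floor at TCP z ≈ 162.7. Release and retreat.

Call:
drive_tool(commands=[{"dx": 0, "dy": 0, "dz": 0.7, "yaw": 0}, {"dx": 0, "dy": 0, "dz": 0, "yaw": 0}, {"dx": 0, "dy": 0, "dz": 0, "yaw": 0}, {"dx": 0, "dy": 0, "dz": 0, "yaw": 0}, {"dx": 0, "dy": 0, "dz": 0, "yaw": 0}], grip=0.8)

```text
t: 16.87
eef_pos: [529.4, -299.8, 162.0]
tcp_rot: [3.142, -0.0, 1.576]
ft_force: [-0.2, 0.2, -0.4]
opening: 0.733
```

Call:
drive_tool(commands=[{"dx": 0, "dy": 0, "dz": 5, "yaw": 0}, {"dx": 0, "dy": 0, "dz": 10, "yaw": 0}, {"dx": 0, "dy": 0, "dz": 20, "yaw": 0}, {"dx": 0, "dy": 0, "dz": 30, "yaw": 0}, {"dx": 0, "dy": 0, "dz": 30, "yaw": 0}])

```text
t: 17.28
eef_pos: [529.1, -299.6, 258.8]
tcp_rot: [-3.141, -0.0, 1.576]
ft_force: [0.5, 0.6, -0.2]
opening: 0.801
```

Call:
drive_tool(commands=[{"dx": 0, "dy": 0, "dz": 20, "yaw": 0}, {"dx": -15, "dy": -20, "dz": 0, "yaw": 0}, {"dx": -25, "dy": -30, "dz": 0, "yaw": 0}, {"dx": -25, "dy": -30, "dz": 0, "yaw": 0}, {"dx": -25, "dy": -30, "dz": 0, "yaw": 0}])

```text
t: 17.7
eef_pos: [438.4, -410.6, 278.4]
tcp_rot: [3.141, 0.001, 1.577]
ft_force: [0.5, -0.4, -0.7]
opening: 0.802
```

Call:
drive_tool(commands=[{"dx": -25, "dy": -30, "dz": 0, "yaw": 0}, {"dx": -25, "dy": -30, "dz": 0, "yaw": 0}, {"dx": -25, "dy": -30, "dz": 0, "yaw": 0}, {"dx": -25, "dy": -30, "dz": 0, "yaw": 0}, {"dx": 0, "dy": 0, "dz": 0, "yaw": 0}])

```text
t: 18.12
eef_pos: [335.2, -534.1, 277.7]
tcp_rot: [-3.141, 0.002, 1.571]
ft_force: [1.3, -0.0, 0.3]
opening: 0.8
```

Run:
```python
from h import *
a=snap('scene','s8.png');b=snap('top','t8.png')
cv2.imwrite('pics/z8.png',np.hstack([a[120:420,120:520],b[120:420,100:500]])[:,:,::-1])
print(env.state()['eef_pos'],env.state()['ft_force'],env.state()['t'])
for n in('top','scene'):
    for q in('tall_can','jar','rack','tray'):
        r=env.place_of(q,n)
        print(n,q,[(np.round(a['pixel'],1).tolist(),round(a['conf'],2)) for a in r[:2]], np.round(onz(n,r[0]['pixel'],{'tall_can':5,'jar':36,'rack':36}.get(q,0)),0) if r else '')
```

```text
[ 338.32502956 -530.58520254  277.66178881] [ 0.34422887 -0.54177041 -0.60824177] 18.2167
top tall_can [([404.5, 288.6], 0.86), ([400.3, 290.6], 0.59)] [ 536. -305.    5.]
top jar [([185.2, 301.4], 0.63)] [498. 182.  36.]
top rack [] 
top tray [([400.5, 288.9], 0.95), ([402.9, 291.8], 0.69)] [ 535. -297.    0.]
scene tall_can [([191.2, 212.3], 0.72)] [655. 235.   5.]
scene jar [([176.7, 278.9], 0.9)] [496. 193.  36.]
scene rack [([192.1, 259.9], 0.6)] [546. 178.  36.]
scene tray [([401.6, 341.2], 0.79)] [ 531. -299.    0.]
```

View pics/z8.png

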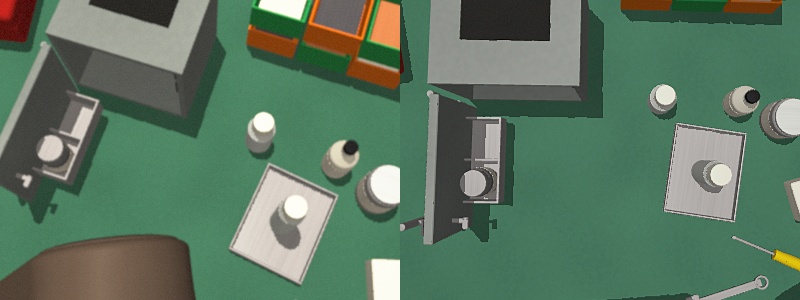

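The can stands upright mid-tray. The jar is still in the rack, the door is open, and the three bystanders are standing. The gripper is clear.

```bash
python3 -c "
from cell import env
print(env.job_done())"
```

```text
the job is handed in; nothing more can be done
None
```

The tall can is standing upright in the drip tray, and I handed the job in at about 18 s of the 64 s allowed. No verdict is reported on hand-in, so the result below rests on my own checks.

- **Door:** I held the handle and raised it in steps with light pulls of under 10 N. The catch let go at about 17 mm of lift. I then swung the door to about 90°, let go of the handle and left the door there.
- **Can:** I gripped it by the cap, lifted it straight out of the rack cell and carried it to the tray. I lowered it until the force reading showed floor contact, then opened the gripper and backed away.

**Last checks:**
- **Pictures:** both cameras show the can upright near the tray's middle. The jar is in its cell, the door is open, and the short can, oil bottle and filler tin are standing.
- **Position:** the gripper let go at (529, -300), against a tray centre of about (530, -299).
- **Contact:** the force reading is near zero and the arm is clear of everything.

**Disagreements:** in the last pictures the network for the scene camera placed the tall can at the hinge, which is plainly wrong against the image. The network for the top camera found no rack, although the rack shows in the picture.

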